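Close the filter cassette holder with its top plate

TASK

Close the filter holder: take the loose aluminium top plate by its black handle and lower it, kept level, over the holder's two upright rods until it lies flat and fully down on the white filter cassette. Keep hold of it the whole way down rather than letting it drop onto the rods, then let go and move clear; leave the cassette in the holder and the other things on the bench where they are.

Things in the scene. Friction and masses are not known exactly. Their poses are not given: they have to be found in the camera images.
- plate_handle (a point): Black bridge handle of the loose aluminium top plate: centre of its straight bar, above the plate's centre of mass. Bar 112 mm long (y), 14 wide (x), 12 tall, along the plate's long direction; two 12 mm posts 48 mm either side along y. Bar centre 54 mm above the plate's underside, 38 above its top face; 32 mm free between bar and plate. Plate with handle 0.5 to 0.8 kg. z is up.
- plate_under (a point): Centre of the top plate's underside, straight below plate_handle. Plate 70 mm (x) by 210 (y) by 16 thick, starting flat on the bench. Two through holes, 15 mm diameter, countersunk both sides, on its long centre line 85 mm either side of the centre (y). Symmetrical: either way round fits. z is up, normal to the plate.
- seat (a point): On the fixed filter holder: point midway between the rods on the cassette's top face, 64 mm above the bench, where plate_under comes to lie when fully down. y runs along the line of the two rods, z up. Holder: steel block 110 mm (x) by 250 (y), top 40 mm above the bench, four capped ports sticking 27 mm out of its long sides; it does not move.
- rod_a (a point): Tip of one upright steel rod of the holder, 110 mm above the bench, 85 mm from the seat centre on its +y side. Rod 12 mm in diameter, its top 9 mm tapered to 6 mm; it stands 46 mm above the cassette (30 mm above the top plate when that is down).
- rod_b (a point): Tip of the other rod, the same, 85 mm from the seat centre on its -y side (170 mm between the rods).
- cassette_center (a point): Centre of the filter cassette that already lies in the holder, loose over both rods: white block with a blue band, 66 mm (x) by 206 mm (y) by 24 mm thick, this point 12 mm below its top face.
- spare_center (a point): Centre of a spare cassette of the same kind lying on the bench (24 mm thick); not needed.
- beaker: Glass beaker, 84 mm diameter, 115 mm tall, origin under its centre; bystander.
- flask: Conical glass flask with rubber stopper, 86 mm diameter at the foot, 148 mm tall, origin under its centre; bystander.
- bottle: Brown reagent bottle with blue cap, 72 mm diameter, 150 mm tall, origin under its centre; bystander.
- syringe: Clear plastic syringe lying on the bench, 126 mm long along its x, 34 mm wide, 24 mm tall; origin on the bench under its barrel; bystander.
- nut_tray: White tray 85 by 85 mm, 22 mm tall, holding the two black hand nuts of the rods (to 28 mm high), origin under its centre; bystander.
- tube_rack: Blue rack of test tubes, 70 mm (x) by 200 mm (y), 96 mm tall, origin under its centre; bystander.

How it is judged:
By the outcome, as a careful person would: the job done as asked, in the order asked, and still so for the second after the job is handed in, with the robot touching nothing.
It also fails if it takes over 45 s, if anything falls off the work surface, if the arm or the gripper's body presses on something with over 40 N, if the wrist force passes 120 N, or if a joint passes its speed limit or range.

ROBOT

A 6-joint arm with a two-finger parallel gripper is mounted at the origin on the work surface. World frame = base frame: x ahead of the robot, y to its left, z up, the work surface at z = 0. Lengths are in m, angles in rad, forces in N, time in s.
With the tool pointing down it reaches from about 0.225 to 0.875 m from the base axis. Payload 3.4 kg.
Tool frame: the origin (TCP) lies on the mounting face of the last link; the fingertips stand 173 mm ahead of it and the grasp point (between the pads) lies 155 mm ahead of it; x points along the fingers, y is the direction in which the jaws open and shut, and the axes are right-handed (so a half turn about x gives the same grasp; the last joint's range is limited). The gripper opens to 85 mm and grips with 20 to 120 N. Pads are 22 mm wide; open, the fingers measure 114 mm over their backs; the gripper's body (76 mm by 85 mm) begins 54 mm behind the grasp point. The pads swing forward as they close: fully open they stand 13 mm farther back than shut.
Start: joints at [0.98, 0.276, 1.505, -0, 1.361, -0.121], TCP at [0.26, 0.513, 0.405] pointing down, gripper open.
Joint ranges: [-2.89, 2.89], [-0.75, 2.08], [0.22, 2.7], [-1.18, 4.32], [0.11, 2.71], [-2.7, 2.7]. Speed limits (rad/s): [2.57, 2.57, 3.14, 3.14, 3.14, 3.14].

INTERFACE

Orientations are given as a unit quaternion [w, x, y, z].
In Python, from rig import manip gives the robot as it stands.
- The arm moves only by the tool arm_command, never from a script. Its argument "targets" is a list of rows, each an object with "dp": the shift along the tool's x, y, z in m, a list of three; "turn": the turn, a rotation vector about the tool's x, y, z in degrees, a list of three; "grip": the opening, from -1 (shut) to 1 (fully open). In form: [{"dp": [tx, ty, tz], "turn": [wx, wy, wz], "grip": grip}, ...]. A call has 1 to 8 rows; each row shifts and turns the commanded pose from where the row before left it, along the tool's axes as they then stand; what a row does not reach is not made up. A row lasts 1/10 s, in which the tool goes at most 50 mm and 8.59 degrees, less where a joint would pass 70% of its speed; a pose out of reach is approached as far as the arm can. A call with a gripper value outside its range is refused whole. The fingers move at their own pace and stop on an object; "grip_force" is the grip in N (left out, the last holds). Time passes only in rows, so rows that do not move let the fingers close. It gives the time, the measured TCP pose, the force and the opening at its end, in the units of the state.
- manip.get_state(): the state, without advancing time (a new reading comes with each control period).
- manip.get_image(name): name is "scene" or "top" or "wrist"; returns the picture (480x640x3 uint8, red, green, blue); there is no depth.
- manip.calibration(name): a dict with "fx", "fy", "cx", "cy" (pixels), "R" (3x3) and "t" (3): a world point X has camera coordinates R X + t. Camera axes: x right, y down, z forward; pixel columns grow to the right and rows downward; lengths in m; the calibration is good to about 2 mm. A picture is of the moment at which its call begins: read the wrist's pose just before it. calibration takes no time and is no camera call; for the wrist camera it gives the pose at the moment of the call.
- manip.sign_off(): hands the job in, once; it reports no verdict.
The state is a dict: "clock": time; "qpos": joint angles; "qd": joint speeds; "effort": joint torques, N m; "position": TCP position; "ee_rot": TCP orientation; "contact_force": force on the tool from outside, world axes, zero at the start; "moment": the same for the moment, N m; "width": finger opening in m.
Only numpy, scipy, OpenCV 4.12 (cv2) and the standard library are available. Lean on these libraries where they do the work, as an engineer would, in place of code of your own. Each camera call takes 0.05 s, during which the arm holds its last target.

## Working session

There is one attempt and no reset: what is moved stays moved. The work goes in short steps, Python scripts to look and compute and a tool call to move; the robot and the scene stay as the last step left them, time stands still between calls to the robot, and variables do not carry over. Pictures are saved under pics/ and viewed, and the job is handed in when it is done.

Besides the shell and the picture viewer there is one more tool, called in YAML: its name, and indented under it one key for each argument. arm_command: Moves the arm, as the interface text tells. Its arguments: {"type":"object","properties":{"targets":{"type":"array"},"grip_force":{"type":"number"}},"required":["targets"]}

```bash
ls; mkdir -p pics
python3 - <<'E'
from rig import manip
import cv2
s=manip.get_state(); print(s)
for n in ["scene","top","wrist"]:
    c=manip.calibration(n); im=manip.get_image(n)
    print(n,c)
    cv2.imwrite(f"pics/{n}0.png",im[:,:,::-1])
E
```

```text
pics
{'clock': 0.0, 'qpos': array([ 9.79981597e-01,  2.76591989e-01,  1.50613162e+00,  2.25580570e-05,
        1.36072879e+00, -1.21010951e-01]), 'qd': array([ 1.09945012e-04, -4.46270012e-05, -3.02434561e-04, -3.46389718e-04,
        3.88152696e-04,  4.22478304e-04]), 'effort': array([-1.65898873e-03, -4.16788495e+01, -2.45802891e+01, -3.00553902e-04,
        1.09001613e-02, -2.85937512e-05]), 'position': array([0.26019331, 0.5125171 , 0.40384175]), 'ee_rot': array([ 0.68745053,  0.16396534,  0.68792337, -0.16519253]), 'contact_force': array([-0.62889267,  0.03481572,  0.63768595]), 'moment': array([-0.01631713,  0.02115681,  0.00111663]), 'width': 0.08550952802632736}
scene {'fx': 490.12112140874217, 'fy': 490.12112140874217, 'cx': 319.81125969330054, 'cy': 238.45526219389228, 'R': array([[-0.14695569,  0.98913251, -0.00457216],
       [ 0.82257422,  0.11964035, -0.55592971],
       [-0.54934113, -0.08545798, -0.83121673]]), 't': array([ 0.07282244, -0.42997915,  1.92430935])}
top {'fx': 475.69115375305006, 'fy': 475.69115375305006, 'cx': 319.7965072836415, 'cy': 241.65543935219523, 'R': array([[-0.01673622, -0.99985136,  0.00414117],
       [-0.98054049,  0.01560245, -0.19569599],
       [ 0.19560229, -0.0073358 , -0.98065587]]), 't': array([-8.40725714e-04,  6.03686093e-01,  1.17987769e+00])}
wrist {'fx': 361.0589322040597, 'fy': 361.0589322040597, 'cx': 319.60244607848125, 'cy': 243.528283019131, 'R': array([[ 0.45335382,  0.8913275 , -0.00236471],
       [ 0.85211235, -0.43262656,  0.29451454],
       [ 0.26148587, -0.13553429, -0.95564407]]), 't': array([-0.57321816, -0.03868153,  0.3795642 ])}
```

View pics/scene0.png

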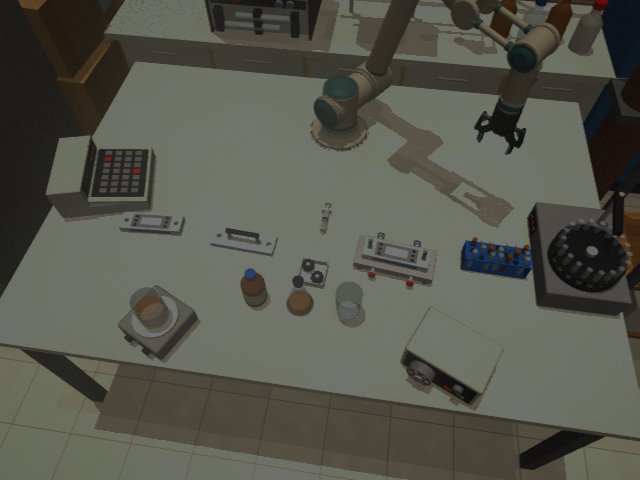

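View pics/top0.png

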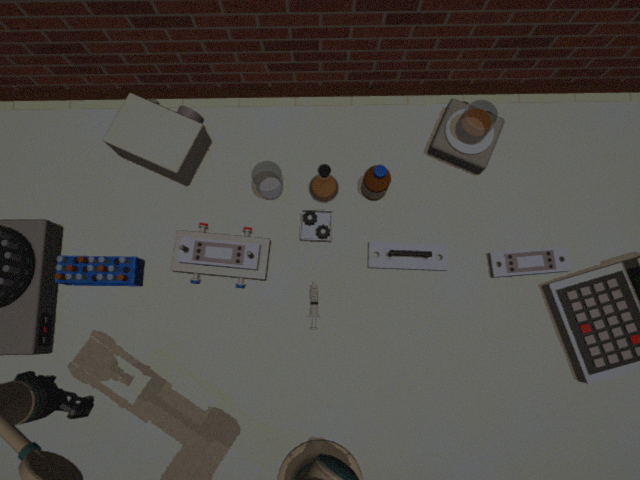

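View pics/wrist0.png

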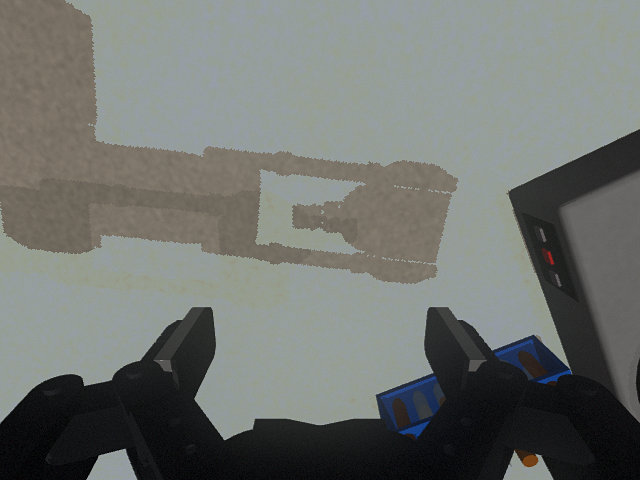

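The top view shows the loose plate with its black handle at (409,254), holes near (377,254) and (440,257). The holder is at (221,254), rods near (184,249) and (250,254). The spare is at (527,262), and the beaker, flask and bottle are in a row at y≈183. I'll zoom in for measurements.

Run:
```python
import cv2, numpy as np
im=cv2.imread("pics/top0.png"); 
a=cv2.resize(im[215:295,160:280],None,fx=6,fy=6,interpolation=cv2.INTER_CUBIC); a=cv2.convertScaleAbs(a,alpha=1.6)
cv2.imwrite("pics/topH.png",a)
a=cv2.resize(im[230:280,355:460],None,fx=7,fy=7,interpolation=cv2.INTER_CUBIC); a=cv2.convertScaleAbs(a,alpha=1.6)
cv2.imwrite("pics/topP.png",a)
im=cv2.imread("pics/scene0.png"); 
a=cv2.resize(im[220:295,345:445],None,fx=8,fy=8,interpolation=cv2.INTER_CUBIC); a=cv2.convertScaleAbs(a,alpha=1.6)
cv2.imwrite("pics/scH.png",a)
```

```text
(no output)
```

View pics/topH.png

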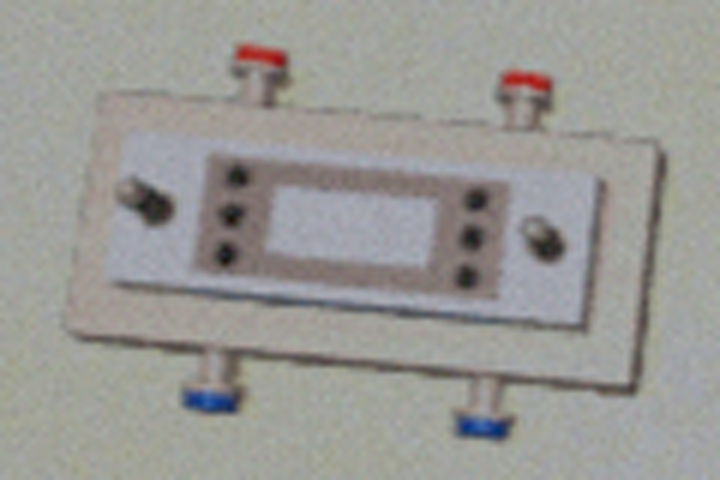

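View pics/topP.png

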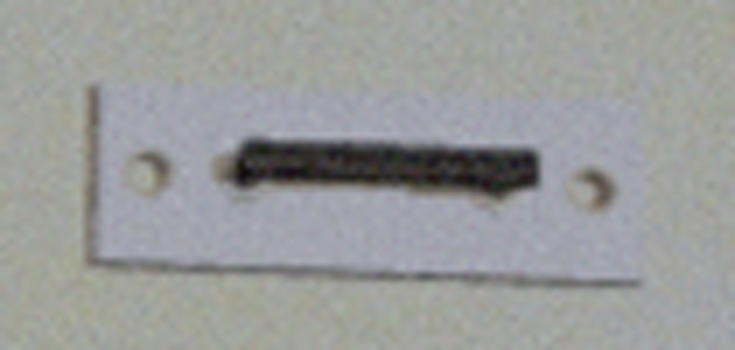

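View pics/scH.png

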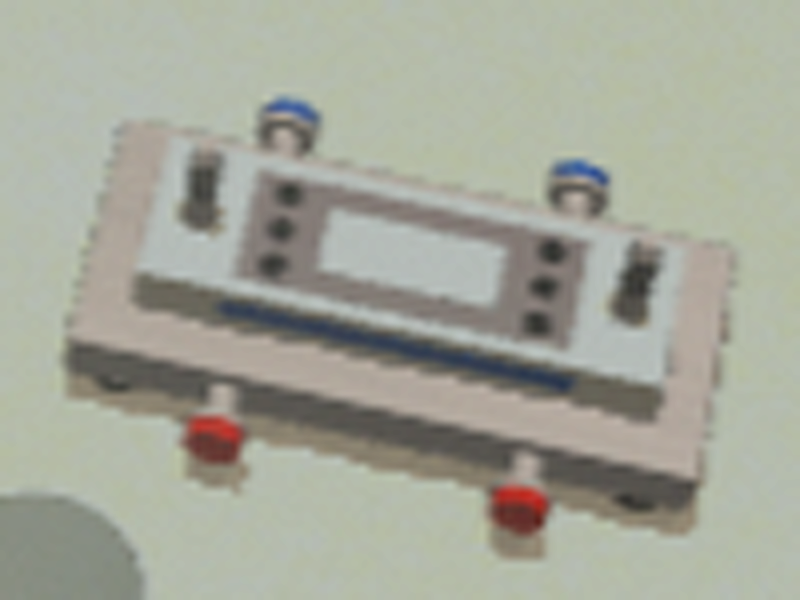

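```bash
cat > h.py <<'E'
import numpy as np
def ray(c,u,v,z):
    d=np.array([(u-c['cx'])/c['fx'],(v-c['cy'])/c['fy'],1.0]); R=np.array(c['R']); t=np.array(c['t'])
    o=-R.T@t; w=R.T@d
    return o+w*(z-o[2])/w[2]
def proj(c,X):
    p=np.array(c['R'])@np.asarray(X)+c['t']; return np.array([c['fx']*p[0]/p[2]+c['cx'],c['fy']*p[1]/p[2]+c['cy']])
E
python3 - <<'E'
from rig import manip
from h import *
c=manip.calibration("top")
def P(x,y,s,ox,oy,z,n):
    p=ray(c,x/s+ox-.5+.5/s,y/s+oy-.5+.5/s,z); print(n,p.round(4)); return p
a=P(147,172,7,355,230,.016,'hL');b=P(591,189,7,355,230,.016,'hR')
print('mid',(a+b)/2,np.linalg.norm(a-b),np.degrees(np.arctan2(*(a-b)[:2])))
P(389,163,7,355,230,.060,'bar')
a=P(128,187,6,160,215,.110,'rA');b=P(532,227,6,160,215,.110,'rB')
print('mid',(a+b)/2,np.linalg.norm(a-b),np.degrees(np.arctan2(*(a-b)[:2])))
a=P(153,207,6,160,215,.064,'rA');b=P(549,246,6,160,215,.064,'rB')
print('mid',(a+b)/2,np.linalg.norm(a-b),np.degrees(np.arctan2(*(a-b)[:2])))
c=manip.calibration("scene")
a=P(205,152,8,345,220,.110,'rB');b=P(640,243,8,345,220,.110,'rA')
print('mid',(a+b)/2,np.linalg.norm(a-b),np.degrees(np.arctan2(*(b-a)[:2])))
a=P(200,218,8,345,220,.064,'rB');b=P(630,312,8,345,220,.064,'rA')
print('mid',(a+b)/2,np.linalg.norm(a-b),np.degrees(np.arctan2(*(b-a)[:2])))
s=manip.get_state()
from scipy.spatial.transform import Rotation as Ro
q=s['ee_rot'];R=Ro.from_quat(np.r_[q[1:],q[0]]).as_matrix();print(R)
cw=manip.calibration('wrist');o=-cw['R'].T@cw['t'];print('cam in tool',R.T@(o-s['position']),'cam axes in tool (cols)',(R.T@cw['R'].T).round(3))
E
```

```text
hL [ 0.5757 -0.1603  0.016 ]
hR [ 0.5664 -0.3304  0.016 ]
mid [ 0.5710378  -0.24534038  0.016     ] 0.170384746937305 3.143225488388276
bar [ 0.5702 -0.2446  0.06  ]
rA [0.5887 0.3357 0.11  ]
rB [0.5691 0.1679 0.11  ]
mid [0.57888349 0.25179719 0.11      ] 0.16891230615643232 6.643745751080366
rA [0.5887 0.3379 0.064 ]
rB [0.5689 0.1672 0.064 ]
mid [0.5787981  0.25254102 0.064     ] 0.171841144362237 6.60833114142911
rB [0.573  0.1683 0.11  ]
rA [0.5906 0.3344 0.11  ]
mid [0.58178507 0.25133026 0.11      ] 0.1670456408496652 6.043228949695281
rB [0.5732 0.17   0.064 ]
rA [0.5924 0.3385 0.064 ]
mid [0.5827966  0.25427674 0.064     ] 0.16954638359127797 6.497921443991201
[[-8.22523970e-04  4.52644082e-01  8.91690899e-01]
 [-1.19072657e-03  8.91690125e-01 -4.52644788e-01]
 [-9.99998953e-01 -1.43407123e-03 -1.94461166e-04]]
cam in tool [ 0.03116518 -0.00058691 -0.07435042] cam axes in tool (cols) [[ 0.001 -0.295  0.956]
 [ 1.    -0.001 -0.001]
 [ 0.001  0.956  0.295]]
```

```bash
cat >> h.py <<'E'
from scipy.spatial.transform import Rotation as Ro
def state_R(s):
    q=s['ee_rot']; return Ro.from_quat(np.r_[q[1:],q[0]]).as_matrix()
def heading(R): return np.degrees(np.arctan2(R[1,1],R[0,1]))
def plan(s,pos,head,n):
    "print n rows dp/turn-x bringing tool to pos, vertical, heading of tool y"
    R=state_R(s); p=s['position'].copy(); h0=heading(R); dh=(head-h0)
    print('h0',h0,'level err deg',np.degrees([R[0,0],R[1,0]]).round(2))
    d=(np.array(pos)-p)/n; w=round(-dh/n,2)
    for i in range(n):
        h=np.radians(h0-w*i); y=np.array([np.cos(h),np.sin(h),0]); z=np.array([np.sin(h),-np.cos(h),0])
        print('dp',[round(-d[2],4),round(d@y,4),round(d@z,4)],'turn',w)
E
python3 - <<'E'
from rig import manip
from h import *
plan(manip.get_state(),[.58,.25,.40],-6.5,9)
E
```

```text
h0 63.08651761734789 level err deg [-0.05 -0.07]
dp [np.float64(0.0004), np.float64(-0.0099), np.float64(0.0449)] turn 7.73
dp [np.float64(0.0004), np.float64(-0.0038), np.float64(0.0458)] turn 7.73
dp [np.float64(0.0004), np.float64(0.0024), np.float64(0.0459)] turn 7.73
dp [np.float64(0.0004), np.float64(0.0085), np.float64(0.0452)] turn 7.73
dp [np.float64(0.0004), np.float64(0.0145), np.float64(0.0436)] turn 7.73
dp [np.float64(0.0004), np.float64(0.0203), np.float64(0.0413)] turn 7.73
dp [np.float64(0.0004), np.float64(0.0256), np.float64(0.0382)] turn 7.73
dp [np.float64(0.0004), np.float64(0.0305), np.float64(0.0344)] turn 7.73
dp [np.float64(0.0004), np.float64(0.0349), np.float64(0.0299)] turn 7.73
```

arm_command:
  targets:
    - {"dp": [0, -0.01, 0.045], "turn": [7.7, 0, 0], "grip": 1}
    - {"dp": [0, -0.004, 0.046], "turn": [7.7, 0, 0], "grip": 1}
    - {"dp": [0, 0.002, 0.046], "turn": [7.7, 0, 0], "grip": 1}
    - {"dp": [0, 0.0085, 0.045], "turn": [7.7, 0, 0], "grip": 1}
    - {"dp": [0, 0.0145, 0.044], "turn": [7.7, 0, 0], "grip": 1}
    - {"dp": [0, 0.02, 0.041], "turn": [7.7, 0, 0], "grip": 1}
    - {"dp": [0, 0.026, 0.038], "turn": [7.7, 0, 0], "grip": 1}
    - {"dp": [0, 0.03, 0.034], "turn": [7.7, 0, 0], "grip": 1}

```text
clock: 0.95
position: [0.5455, 0.278, 0.4044]
ee_rot: [0.505, 0.495, 0.505, -0.495]
contact_force: [0.5, 1.0, -0.3]
width: 0.086
```

arm_command:
  targets:
    - {"dp": [0, 0.035, 0.03], "turn": [7.7, 0, 0], "grip": 1}
    - {"dp": [0, 0, 0], "turn": [0, 0, 0], "grip": 1}
    - {"dp": [0, 0, 0], "turn": [0, 0, 0], "grip": 1}
    - {"dp": [0, 0, 0], "turn": [0, 0, 0], "grip": 1}

```text
clock: 1.35
position: [0.5793, 0.2508, 0.4044]
ee_rot: [-0.472, -0.526, -0.473, 0.526]
contact_force: [-0.1, 0.6, 0.6]
width: 0.0853
```

Run:
```python
from rig import manip
from h import *
import cv2,pickle
s=manip.get_state(); c=manip.calibration('wrist'); im=manip.get_image('wrist')
print(s['clock'],s['position'],heading(state_R(s)),np.abs(s['qd']).max())
cv2.imwrite('pics/w1.png',im[:,:,::-1]); pickle.dump((s,c),open('w1.pkl','wb'))
```

```text
1.35 [0.57932389 0.2508492  0.4043712 ] -6.15992078024076 0.015406918723787964
```

View pics/w1.png

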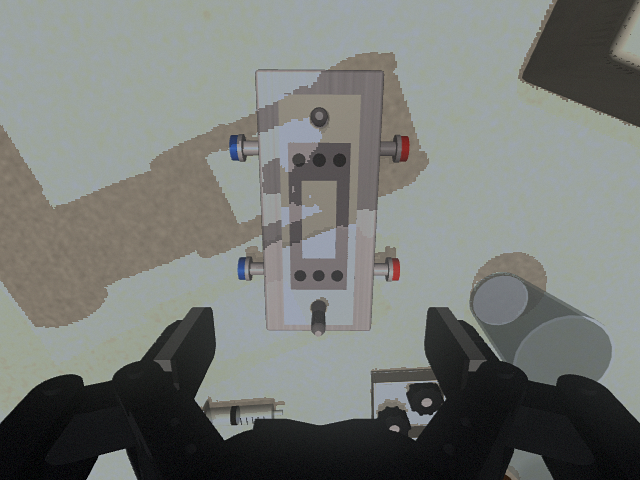

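The wrist view has the holder centred: rod_a's tip is near (319,116) and rod_b's near (318,330). I'll zoom in on both.

Run:
```python
import cv2, numpy as np
im=cv2.imread("pics/w1.png")
f=lambda r,c:cv2.resize(im[r:r+50,c:c+40],None,fx=10,fy=10,interpolation=cv2.INTER_CUBIC)
cv2.imwrite("pics/w1z.png",cv2.convertScaleAbs(np.hstack([f(92,299),f(290,299)]),alpha=1.5))
```

```text
(no output)
```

View pics/w1z.png

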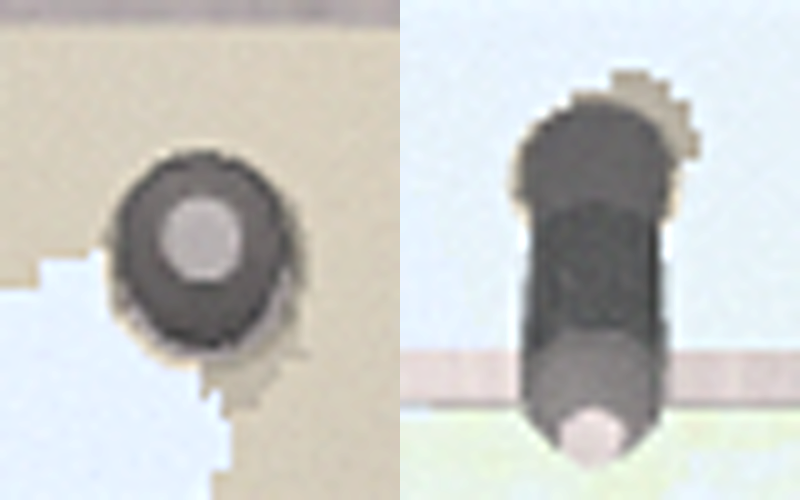

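Run:
```python
import pickle
from rig import manip
from h import *
s,c=pickle.load(open('w1.pkl','rb'))
a=ray(c,318.75,115.25,.11);b=ray(c,317.75,333.25,.11)
print(a,b,(a+b)/2,np.linalg.norm(a-b),np.degrees(np.arctan2(*(a-b)[:2])))
plan(manip.get_state(),[.571,-.30,.40],-3.1,12)
```

```text
[0.58798976 0.33574745 0.11      ] [0.5686912  0.16693427 0.11      ] [0.57834048 0.25134086 0.11      ] 0.16991269815377777 6.521685077088817
h0 -6.12348189087515 level err deg [-0.06  0.02]
dp [np.float64(0.0004), np.float64(0.0042), np.float64(0.0457)] turn -0.25
dp [np.float64(0.0004), np.float64(0.004), np.float64(0.0458)] turn -0.25
dp [np.float64(0.0004), np.float64(0.0038), np.float64(0.0458)] turn -0.25
dp [np.float64(0.0004), np.float64(0.0036), np.float64(0.0458)] turn -0.25
dp [np.float64(0.0004), np.float64(0.0034), np.float64(0.0458)] turn -0.25
dp [np.float64(0.0004), np.float64(0.0032), np.float64(0.0458)] turn -0.25
dp [np.float64(0.0004), np.float64(0.003), np.float64(0.0458)] turn -0.25
dp [np.float64(0.0004), np.float64(0.0028), np.float64(0.0458)] turn -0.25
dp [np.float64(0.0004), np.float64(0.0026), np.float64(0.0459)] turn -0.25
dp [np.float64(0.0004), np.float64(0.0024), np.float64(0.0459)] turn -0.25
dp [np.float64(0.0004), np.float64(0.0022), np.float64(0.0459)] turn -0.25
dp [np.float64(0.0004), np.float64(0.002), np.float64(0.0459)] turn -0.25
```

arm_command:
  targets:
    - {"dp": [0, 0.004, 0.045], "turn": [-0.25, 0, 0], "grip": 1}
    - {"dp": [0, 0.004, 0.045], "turn": [-0.25, 0, 0], "grip": 1}
    - {"dp": [0, 0.004, 0.045], "turn": [-0.25, 0, 0], "grip": 1}
    - {"dp": [0, 0.004, 0.045], "turn": [-0.25, 0, 0], "grip": 1}
    - {"dp": [0, 0.003, 0.045], "turn": [-0.25, 0, 0], "grip": 1}
    - {"dp": [0, 0.003, 0.045], "turn": [-0.25, 0, 0], "grip": 1}
    - {"dp": [0, 0.003, 0.045], "turn": [-0.25, 0, 0], "grip": 1}
    - {"dp": [0, 0.003, 0.045], "turn": [-0.25, 0, 0], "grip": 1}

```text
clock: 2.2
position: [0.5736, -0.1107, 0.4052]
ee_rot: [0.482, 0.518, 0.482, -0.517]
contact_force: [0.5, 0.3, -0.2]
width: 0.0854
```

arm_command:
  targets:
    - {"dp": [0, 0.002, 0.045], "turn": [-0.25, 0, 0], "grip": 1}
    - {"dp": [0, 0.002, 0.045], "turn": [-0.25, 0, 0], "grip": 1}
    - {"dp": [0, 0.002, 0.045], "turn": [-0.25, 0, 0], "grip": 1}
    - {"dp": [0, 0, 0], "turn": [0, 0, 0], "grip": 1}
    - {"dp": [0, 0, 0], "turn": [0, 0, 0], "grip": 1}
    - {"dp": [0, 0, 0], "turn": [0, 0, 0], "grip": 1}
    - {"dp": [0, 0, 0], "turn": [0, 0, 0], "grip": 1}

```text
clock: 2.9
position: [0.5711, -0.2437, 0.405]
ee_rot: [0.485, 0.514, 0.485, -0.514]
contact_force: [-0.3, 0.7, 0.2]
width: 0.0853
```

Run:
```python
from rig import manip
from h import *
import cv2,pickle
s=manip.get_state(); c=manip.calibration('wrist'); im=manip.get_image('wrist')
print(s['clock'],s['position'],heading(state_R(s)),np.abs(s['qd']).max())
cv2.imwrite('pics/w2.png',im[:,:,::-1]); pickle.dump((s,c),open('w2.pkl','wb'))
```

```text
2.9 [ 0.5711392  -0.24370804  0.40496471] -3.3215923193949646 0.00391349469821576
```

View pics/w2.png

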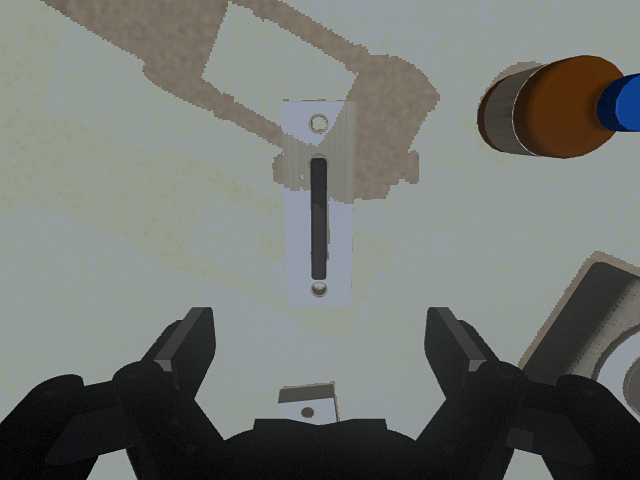

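The plate lies straight under the gripper. Its holes are at (318.5,123) and (319,289), and the bar runs from (318,157) to (319,279).

Run:
```python
import pickle,cv2
from rig import manip
from h import *
s,c=pickle.load(open('w2.pkl','rb'))
im=cv2.imread('pics/w2.png')
g=im.max(axis=2); m=np.zeros_like(g); m[150:284,300:340]=(g[150:284,300:340]<75)*255
n,l,st,ce=cv2.connectedComponentsWithStats(m); i=1+st[1:,4].argmax(); print(st[i],ce[i])
pts=np.argwhere(l==i)[:,::-1].astype(np.float32); r=cv2.minAreaRect(pts); print(r)
for rr in (165,180,220,260,275):
    x=np.where(l[rr]==i)[0]; print(rr,x.min(),x.max(),ray(c,(x.min()+x.max())/2,rr,.06)[:2])
t=ray(c,*(ce[i]),.06); print('bar',t)
f=lambda r,cc:cv2.resize(im[r:r+40,cc:cc+40],None,fx=10,fy=10,interpolation=cv2.INTER_CUBIC)
cv2.imwrite("pics/w2z.png",cv2.convertScaleAbs(np.hstack([f(103,299),f(269,299)]),alpha=1.5))
```

```text
[ 310  158   17  122 1883] [318.5464684  216.95698354]
((318.0, 218.5), (121.0, 16.0), 90.0)
165 311 326 [ 0.5734212  -0.19618672]
180 311 326 [ 0.57266516 -0.20885654]
220 311 326 [ 0.57055617 -0.24419901]
260 311 326 [ 0.56830098 -0.28199152]
275 312 325 [ 0.56741445 -0.29684805]
bar [ 0.57076283 -0.24142973  0.06      ]
```

View pics/w2z.png

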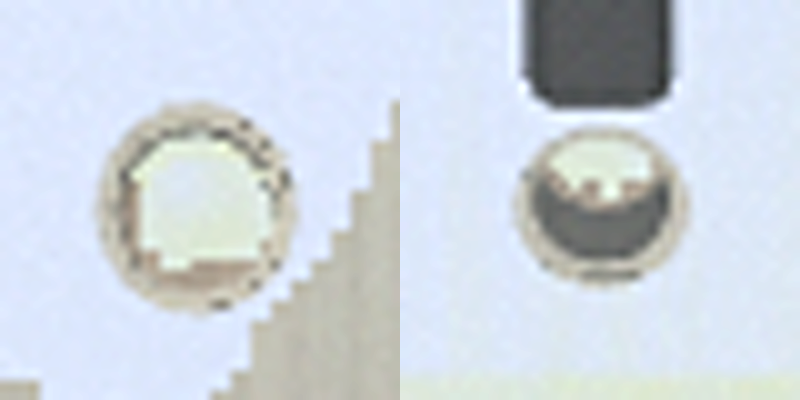

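Run:
```python
import pickle
from rig import manip
from h import *
s,c=pickle.load(open('w2.pkl','rb'))
a=ray(c,318.25,123.15,.016);b=ray(c,318.75,289.15,.016)
print(a,b,(a+b)/2,np.linalg.norm(a-b),np.degrees(np.arctan2(*(a-b)[:2])))
plan(manip.get_state(),[*((a+b)/2)[:2],.209],-np.degrees(np.arctan2(*(a-b)[:2])),5)
print(manip.get_state()['contact_force'])
```

```text
[ 0.5751302  -0.16138004  0.016     ] [ 0.56550792 -0.33110676  0.016     ] [ 0.57031906 -0.2462434   0.016     ] 0.16999925459489115 3.2447824192186245
h0 -3.328190001880948 level err deg [0.02 0.02]
dp [np.float64(0.0392), np.float64(-0.0001), np.float64(0.0005)] turn -0.02
dp [np.float64(0.0392), np.float64(-0.0001), np.float64(0.0005)] turn -0.02
dp [np.float64(0.0392), np.float64(-0.0001), np.float64(0.0005)] turn -0.02
dp [np.float64(0.0392), np.float64(-0.0001), np.float64(0.0005)] turn -0.02
dp [np.float64(0.0392), np.float64(-0.0001), np.float64(0.0005)] turn -0.02
[-0.26222062  0.32877925  0.13408697]
```

arm_command:
  targets:
    - {"dp": [0.04, -0.0005, 0.0025], "turn": [0, 0, 0], "grip": 1}
    - {"dp": [0.04, 0, 0], "turn": [0, 0, 0], "grip": 1}
    - {"dp": [0.04, 0, 0], "turn": [0, 0, 0], "grip": 1}
    - {"dp": [0.04, 0, 0], "turn": [0, 0, 0], "grip": 1}
    - {"dp": [0.02, 0, 0], "turn": [0, 0, 0], "grip": 1}
    - {"dp": [0.012, 0, 0], "turn": [0, 0, 0], "grip": 1}
    - {"dp": [0.005, 0, 0], "turn": [0, 0, 0], "grip": 1}
    - {"dp": [0, 0, 0], "turn": [0, 0, 0], "grip": 1}

```text
clock: 3.75
position: [0.5708, -0.2479, 0.208]
ee_rot: [0.485, 0.515, 0.485, -0.515]
contact_force: [0.5, -0.3, 0.4]
width: 0.0857
```

arm_command:
  targets:
    - {"dp": [0, 0, 0], "turn": [0, 0, 0], "grip": 0.2}
    - {"dp": [0, 0, 0], "turn": [0, 0, 0], "grip": -0.2}
    - {"dp": [0, 0, 0], "turn": [0, 0, 0], "grip": -0.4}
    - {"dp": [0, 0, 0], "turn": [0, 0, 0], "grip": -1}
    - {"dp": [0, 0, 0], "turn": [0, 0, 0], "grip": -1}
    - {"dp": [0, 0, 0], "turn": [0, 0, 0], "grip": -1}
    - {"dp": [0, 0, 0], "turn": [0, 0, 0], "grip": -1}
    - {"dp": [0, 0, 0], "turn": [0, 0, 0], "grip": -1}
  grip_force: 80

```text
clock: 4.55
position: [0.57, -0.2482, 0.208]
ee_rot: [-0.485, -0.515, -0.485, 0.515]
contact_force: [-3.0, 0.2, 5.3]
width: 0.0124
```

Run:
```python
from rig import manip
from h import *
import cv2
s=manip.get_state(); im=manip.get_image('wrist')
print(s['clock'],s['position'],heading(state_R(s)),np.abs(s['qd']).max(),s['width'],s['contact_force'])
cv2.imwrite('pics/w3.png',im[:,:,::-1])
```

```text
4.55 [ 0.56999246 -0.24823485  0.2080439 ] -3.449039623994681 0.002022377727694014 0.0124013814428322 [-3.00812083  0.23380281  5.31428789]
```

View pics/w3.png

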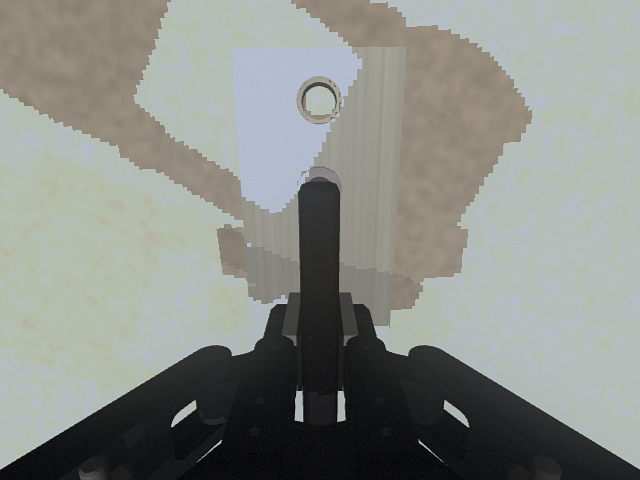

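arm_command:
  targets:
    - {"dp": [-0.01, 0, 0], "turn": [0, 0, 0], "grip": -1}
    - {"dp": [-0.02, 0, 0], "turn": [0, 0, 0], "grip": -1}
    - {"dp": [-0.03, 0, 0], "turn": [0, 0, 0], "grip": -1}
    - {"dp": [-0.03, 0, 0], "turn": [0, 0, 0], "grip": -1}
    - {"dp": [-0.03, 0, 0], "turn": [0, 0, 0], "grip": -1}
    - {"dp": [-0.02, 0, 0], "turn": [0, 0, 0], "grip": -1}
    - {"dp": [0, 0, 0], "turn": [0, 0, 0], "grip": -1}
    - {"dp": [0, 0, 0], "turn": [0, 0, 0], "grip": -1}
  grip_force: 100

```text
clock: 5.4
position: [0.5702, -0.2479, 0.3467]
ee_rot: [0.484, 0.515, 0.485, -0.515]
contact_force: [-1.1, -0.3, -6.1]
width: 0.012
```

Run:
```python
from rig import manip
from h import *
import cv2,pickle
s=manip.get_state(); c=manip.calibration('wrist'); im=manip.get_image('wrist')
print(s['clock'],s['position'],heading(state_R(s)),np.abs(s['qd']).max(),s['width'],s['contact_force'],s['moment'])
cv2.imwrite('pics/w4.png',im[:,:,::-1]);pickle.dump((s,c),open('w4.pkl','wb'))
f=im[40:240,220:420,::-1]; cv2.imwrite('pics/w4z.png',cv2.resize(f,None,fx=3,fy=3,interpolation=cv2.INTER_CUBIC))
cv2.imwrite('pics/s4.png',manip.get_image('scene')[:,:,::-1])
plan(s,[.5783,.2513,.36],-6.5,12)
```

```text
5.4 [ 0.5701758  -0.24793533  0.34672358] -3.4690391215181204 0.03262832060822246 0.011978948115413118 [-1.14500824 -0.31384519 -6.05515555] [ 0.0160065   0.05010382 -0.01140437]
h0 -3.4690391215181204 level err deg [-0.05  0.05]
dp [np.float64(-0.0011), np.float64(-0.0018), np.float64(-0.0416)] turn 0.25
dp [np.float64(-0.0011), np.float64(-0.002), np.float64(-0.0416)] turn 0.25
dp [np.float64(-0.0011), np.float64(-0.0022), np.float64(-0.0416)] turn 0.25
dp [np.float64(-0.0011), np.float64(-0.0024), np.float64(-0.0415)] turn 0.25
dp [np.float64(-0.0011), np.float64(-0.0026), np.float64(-0.0415)] turn 0.25
dp [np.float64(-0.0011), np.float64(-0.0027), np.float64(-0.0415)] turn 0.25
dp [np.float64(-0.0011), np.float64(-0.0029), np.float64(-0.0415)] turn 0.25
dp [np.float64(-0.0011), np.float64(-0.0031), np.float64(-0.0415)] turn 0.25
dp [np.float64(-0.0011), np.float64(-0.0033), np.float64(-0.0415)] turn 0.25
dp [np.float64(-0.0011), np.float64(-0.0035), np.float64(-0.0415)] turn 0.25
dp [np.float64(-0.0011), np.float64(-0.0037), np.float64(-0.0414)] turn 0.25
dp [np.float64(-0.0011), np.float64(-0.0038), np.float64(-0.0414)] turn 0.25
```

View pics/w4z.png

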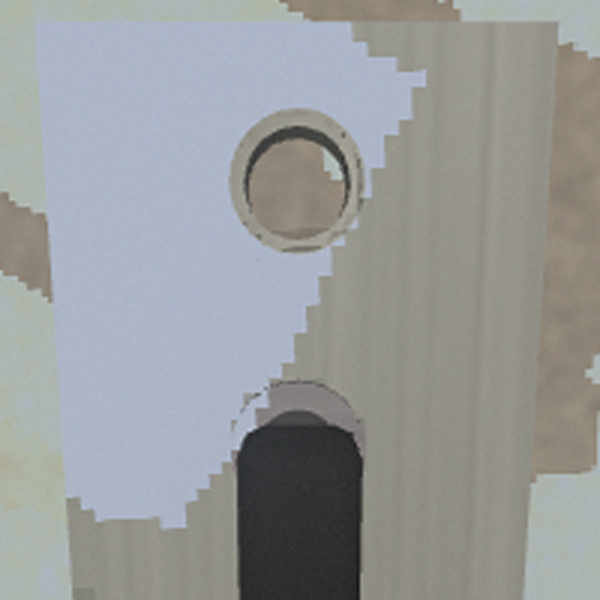

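View pics/s4.png

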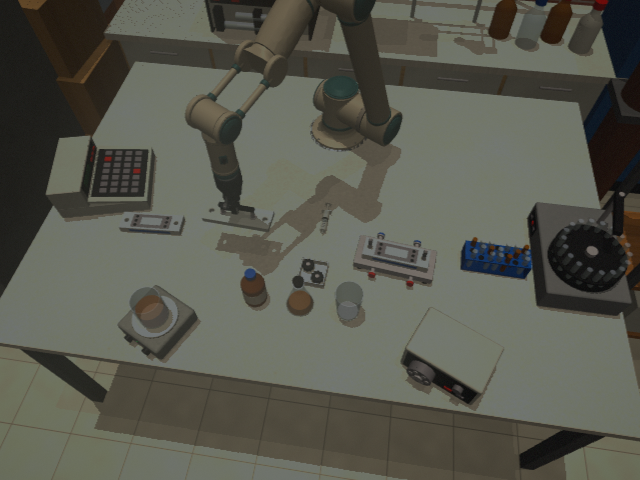

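The plate is lifted and level. Its hole near rod_a's side is at wrist pixel (318.7,99.7), and the far-edge corners are at (231.7,47) and (405.7,47). Next I'll work out the plate's pose in the tool.

Run:
```python
import pickle
from h import *
s,c=pickle.load(open('w4.pkl','rb'))
R=state_R(s)
zt=s['position'][2]-.208+.016
def tl(u,v): return R.T@(ray(c,u,v,zt)-s['position'])
a=tl(318.67,99.67); l=tl(231.7,47.0); r=tl(405.7,47.0)
print('hole',a,'corners',l,r,'width',np.linalg.norm(l-r))
print('bar end / mid', tl(319,165))
# pose guess from before lift: plate centre rel to tool
```

```text
hole [ 1.92075254e-01  1.09912302e-04 -8.71283249e-02] corners [ 0.19212141 -0.0345988  -0.10676409] [ 0.19206289  0.03488579 -0.10669714] width 0.06948464588609221
bar end / mid [ 0.1920522   0.00021397 -0.06051966]
```

arm_command:
  targets:
    - {"dp": [-0.001, -0.0018, -0.02], "turn": [0.22, 0, 0], "grip": -1}
    - {"dp": [-0.001, -0.002, -0.04], "turn": [0.22, 0, 0], "grip": -1}
    - {"dp": [-0.001, -0.0022, -0.04], "turn": [0.22, 0, 0], "grip": -1}
    - {"dp": [-0.001, -0.0024, -0.04], "turn": [0.22, 0, 0], "grip": -1}
    - {"dp": [-0.001, -0.0026, -0.04], "turn": [0.22, 0, 0], "grip": -1}
    - {"dp": [-0.001, -0.0027, -0.04], "turn": [0.22, 0, 0], "grip": -1}
    - {"dp": [-0.001, -0.0029, -0.04], "turn": [0.22, 0, 0], "grip": -1}
    - {"dp": [-0.001, -0.0031, -0.04], "turn": [0.22, 0, 0], "grip": -1}

```text
clock: 6.3
position: [0.5726, 0.0541, 0.3538]
ee_rot: [-0.476, -0.522, -0.477, 0.523]
contact_force: [1.5, -0.0, -4.9]
width: 0.012
```

arm_command:
  targets:
    - {"dp": [-0.001, -0.0033, -0.04], "turn": [0.22, 0, 0], "grip": -1}
    - {"dp": [-0.001, -0.0035, -0.04], "turn": [0.22, 0, 0], "grip": -1}
    - {"dp": [-0.001, -0.0037, -0.04], "turn": [0.22, 0, 0], "grip": -1}
    - {"dp": [-0.001, -0.0038, -0.04], "turn": [0.22, 0, 0], "grip": -1}
    - {"dp": [-0.001, -0.002, -0.022], "turn": [0.22, 0, 0], "grip": -1}
    - {"dp": [0, -0.001, -0.015], "turn": [0.22, 0, 0], "grip": -1}
    - {"dp": [0, 0, 0], "turn": [0, 0, 0], "grip": -1}
    - {"dp": [0, 0, 0], "turn": [0, 0, 0], "grip": -1}

```text
clock: 7.1
position: [0.5753, 0.2495, 0.3596]
ee_rot: [-0.471, -0.527, -0.471, 0.529]
contact_force: [0.1, -0.2, -5.2]
width: 0.0122
```

arm_command:
  targets:
    - {"dp": [0, 0, 0], "turn": [0, 0, 0], "grip": -1}
    - {"dp": [0, 0, 0], "turn": [0, 0, 0], "grip": -1}
    - {"dp": [0, 0, 0], "turn": [0, 0, 0], "grip": -1}

```text
clock: 7.4
position: [0.5756, 0.2491, 0.3608]
ee_rot: [-0.47, -0.528, -0.47, 0.528]
contact_force: [-0.2, -0.5, -5.3]
width: 0.0121
```

Run:
```python
from rig import manip
from h import *
import cv2,pickle
s=manip.get_state(); c=manip.calibration('wrist'); im=manip.get_image('wrist')
print(s['clock'],s['position'],heading(state_R(s)),np.abs(s['qd']).max(),s['width'],s['contact_force'],s['moment'])
cv2.imwrite('pics/w5.png',im[:,:,::-1]);pickle.dump((s,c),open('w5.pkl','wb'))
plan(s,[.5781,.2493,.325],-6.5,1)
```

```text
7.4 [0.57556513 0.24914965 0.36084248] -6.62629800405123 0.004665903858721135 0.012082549770092746 [-0.18626957 -0.53871656 -5.30847317] [-0.02032307  0.01934363  0.00601043]
h0 -6.62629800405123 level err deg [ 0.01 -0.01]
dp [np.float64(0.0358), np.float64(0.0025), np.float64(-0.0004)] turn -0.13
```

View pics/w5.png

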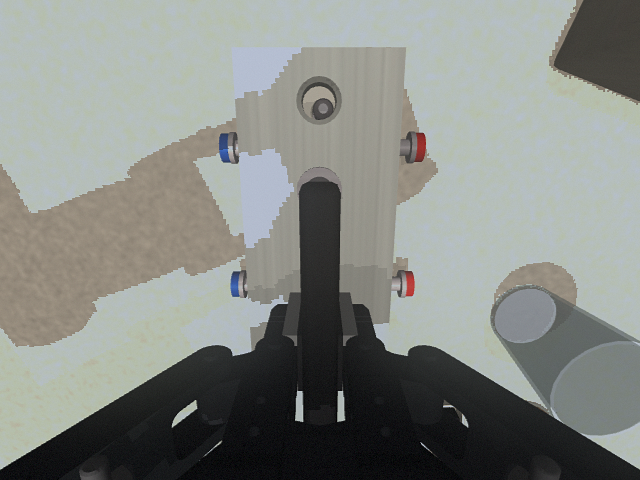

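The rod_a tip is visible through the plate hole at (322,107), slightly to the right. That agrees with the computed +2.5 mm tool-y correction. I'll apply it and go down to 13 mm above the tips.

arm_command:
  targets:
    - {"dp": [0.01, 0.0025, -0.0004], "turn": [-0.1, 0, 0], "grip": -1}
    - {"dp": [0.01, 0, 0], "turn": [0, 0, 0], "grip": -1}
    - {"dp": [0.008, 0, 0], "turn": [0, 0, 0], "grip": -1}
    - {"dp": [0.004, 0, 0], "turn": [0, 0, 0], "grip": -1}
    - {"dp": [0, 0, 0], "turn": [0, 0, 0], "grip": -1}
    - {"dp": [0, 0, 0], "turn": [0, 0, 0], "grip": -1}
    - {"dp": [0, 0, 0], "turn": [0, 0, 0], "grip": -1}
    - {"dp": [0, 0, 0], "turn": [0, 0, 0], "grip": -1}

```text
clock: 8.25
position: [0.5781, 0.2504, 0.3292]
ee_rot: [0.471, 0.528, 0.471, -0.527]
contact_force: [-0.3, 0.2, -4.5]
width: 0.0118
```

Run:
```python
from rig import manip
from h import *
import cv2,pickle
s=manip.get_state(); c=manip.calibration('wrist'); im=manip.get_image('wrist')
print(s['clock'],s['position'],heading(state_R(s)),np.abs(s['qd']).max(),s['width'],s['contact_force'],s['moment'])
pickle.dump((s,c),open('w6.pkl','wb'));cv2.imwrite('pics/w6.png',im[:,:,::-1])
f=im[70:130,290:350,::-1]; f=cv2.resize(f,None,fx=9,fy=9,interpolation=cv2.INTER_CUBIC)
cv2.imwrite('pics/w6z.png',cv2.convertScaleAbs(f,alpha=1.5))
t=manip.get_image('top')[:,:,::-1];cv2.imwrite('pics/t6.png',t)
f=cv2.resize(t[210:300,150:290],None,fx=5.5,fy=5.5,interpolation=cv2.INTER_CUBIC);cv2.imwrite('pics/t6z.png',cv2.convertScaleAbs(f,alpha=1.6))
R=state_R(s)
print(s['position']+R@[.208,0.0001,-.002])
A=np.array([.58799,.33575,.11]);print('expect tip px',proj(c,A))
plan(s,[.5781,.2493,.325],-6.5,1)
```

```text
8.25 [0.57807977 0.2503664  0.32924727] -6.441908613857998 0.0014816959792812677 0.011840230687648693 [-0.34251464  0.23671804 -4.50965648] [ 0.02025156  0.03458987 -0.03583926]
[0.57862119 0.25242046 0.12124848]
expect tip px [318.61441864 107.27447193]
h0 -6.441908613857998 level err deg [0.06 0.02]
dp [np.float64(0.0042), np.float64(0.0001), np.float64(0.0011)] turn 0.06
```

View pics/w6z.png

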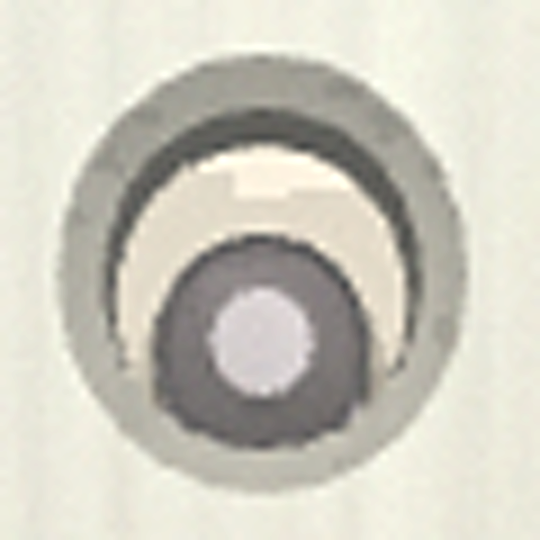

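View pics/t6z.png

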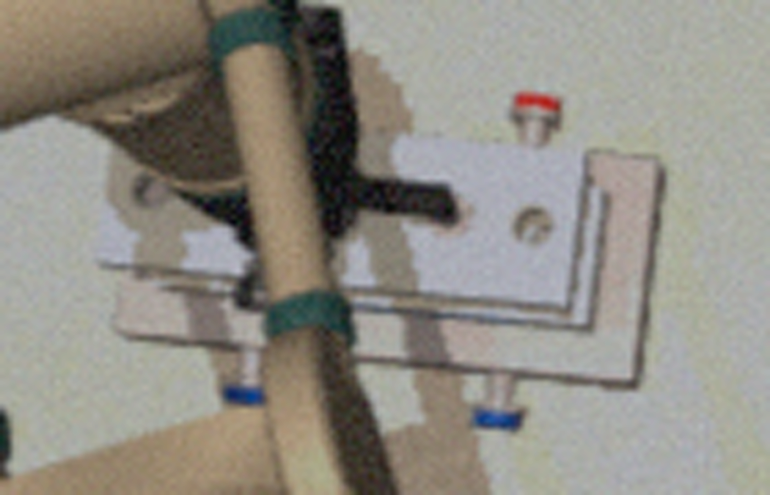

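Run:
```python
import pickle
from h import *
s,c=pickle.load(open('w6.pkl','rb')); R=state_R(s)
for z in (.1362,.1372): 
    a=ray(c,318.67,99.9,z); b=ray(c,318.67,107.45,.110)
    print(a,b,'tip-hole in tool',R.T@(b-a))
```

```text
[0.58820595 0.33700835 0.1362    ] [0.58800783 0.3356671  0.11      ] tip-hole in tool [ 2.61992742e-02 -7.25262907e-05  1.36784124e-03]
[0.5881986  0.33692921 0.1372    ] [0.58800783 0.3356671  0.11      ] tip-hole in tool [ 2.71993109e-02 -7.50967415e-05  1.28886182e-03]
```

arm_command:
  targets:
    - {"dp": [0.002, 0, 0.0012], "turn": [0.06, 0, 0], "grip": -1}
    - {"dp": [0.005, 0, 0], "turn": [0, 0, 0], "grip": -1}
    - {"dp": [0.004, 0, 0], "turn": [0, 0, 0], "grip": -1}
    - {"dp": [0.004, 0, 0], "turn": [0, 0, 0], "grip": -1}
    - {"dp": [0.004, 0, 0], "turn": [0, 0, 0], "grip": -1}
    - {"dp": [0, 0, 0], "turn": [0, 0, 0], "grip": -1}
    - {"dp": [0, 0, 0], "turn": [0, 0, 0], "grip": -1}

```text
clock: 9.05
position: [0.5778, 0.2491, 0.3095]
ee_rot: [-0.471, -0.527, -0.471, 0.528]
contact_force: [0.4, -0.1, -4.5]
width: 0.0124
```

```bash
cat > look.py <<'E'
import sys
from rig import manip
from h import *
import cv2,pickle
n=sys.argv[1]
s=manip.get_state(); c=manip.calibration('wrist'); im=manip.get_image('wrist')
print(s['clock'],s['position'],heading(state_R(s)),s['width'],s['contact_force'],s['moment'])
pickle.dump((s,c),open(f'w{n}.pkl','wb'));cv2.imwrite(f'pics/w{n}.png',im[:,:,::-1])
f=im[70:130,290:350,::-1]; f=cv2.convertScaleAbs(cv2.resize(f,None,fx=8,fy=8,interpolation=cv2.INTER_CUBIC),alpha=1.5)
cv2.imwrite(f'pics/w{n}z.png',f)
plan(s,[.5781,.2493,.272],-6.5,1)
E
python3 look.py 7
```

```text
9.05 [0.57784745 0.2490992  0.30951586] -6.506095145507599 0.012395719912287564 [ 0.43973577 -0.12011025 -4.50199784] [ 0.02058318  0.05889307 -0.05645646]
h0 -6.506095145507599 level err deg [-0.02 -0.  ]
dp [np.float64(0.0375), np.float64(0.0002), np.float64(-0.0002)] turn -0.01
```

View pics/w7z.png

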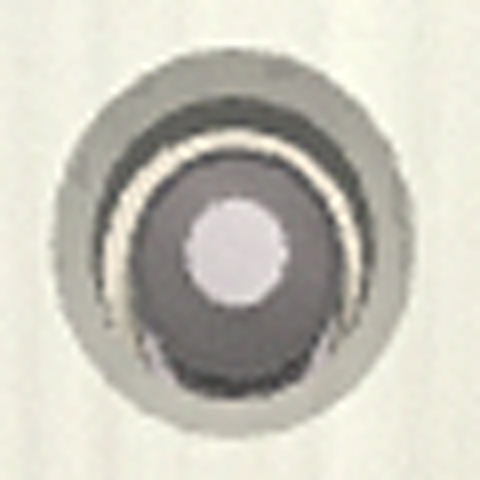

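The rod_a tip is centred in the hole (tip at (237,251), hole centre (235,243) in the zoom, with the offset explained by the height difference). Contact forces have not changed, so I'll continue down.

arm_command:
  targets:
    - {"dp": [0.004, 0.0001, 0], "turn": [0, 0, 0], "grip": -1}
    - {"dp": [0.005, 0, 0], "turn": [0, 0, 0], "grip": -1}
    - {"dp": [0.005, 0, 0], "turn": [0, 0, 0], "grip": -1}
    - {"dp": [0.005, 0, 0], "turn": [0, 0, 0], "grip": -1}
    - {"dp": [0.005, 0, 0], "turn": [0, 0, 0], "grip": -1}
    - {"dp": [0.004, 0, 0], "turn": [0, 0, 0], "grip": -1}
    - {"dp": [0, 0, 0], "turn": [0, 0, 0], "grip": -1}

```text
clock: 9.8
position: [0.5777, 0.249, 0.2808]
ee_rot: [-0.471, -0.527, -0.471, 0.528]
contact_force: [0.3, 1.2, -4.5]
width: 0.0117
```

```bash
python3 look.py 8
```

```text
9.8 [0.57768282 0.24899745 0.28082713] -6.507501518622138 0.011688501051459448 [ 0.26798981  1.23395583 -4.52714783] [-0.03301222  0.00797635  0.02392829]
h0 -6.507501518622138 level err deg [-0.09 -0.03]
dp [np.float64(0.0088), np.float64(0.0004), np.float64(-0.0003)] turn -0.01
```

View pics/w8.png

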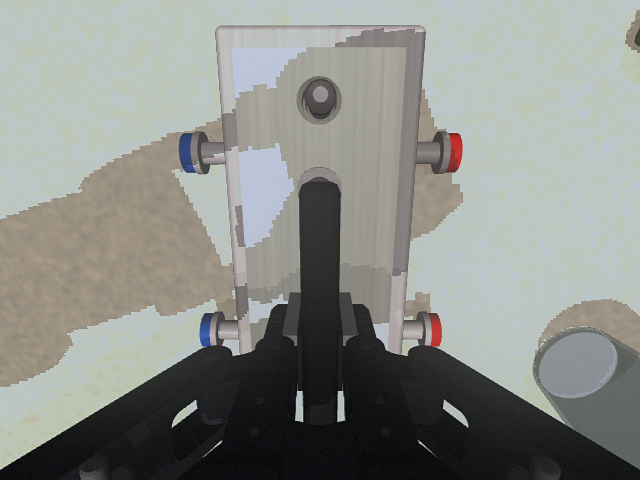

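The plate is sliding freely down both rods, and the rod_a tip now shows through its hole at (320,93). About 9 mm remain, so I'll go slowly and stop when the upward contact force appears.

arm_command:
  targets:
    - {"dp": [0.003, 0.0002, 0], "turn": [0, 0, 0], "grip": -1}
    - {"dp": [0.002, 0, 0], "turn": [0, 0, 0], "grip": -1}
    - {"dp": [0.002, 0, 0], "turn": [0, 0, 0], "grip": -1}
    - {"dp": [0, 0, 0], "turn": [0, 0, 0], "grip": -1}
    - {"dp": [0, 0, 0], "turn": [0, 0, 0], "grip": -1}

```text
clock: 10.35
position: [0.5781, 0.2491, 0.2747]
ee_rot: [0.471, 0.528, 0.471, -0.528]
contact_force: [-0.7, 0.1, -5.0]
width: 0.0124
```

arm_command:
  targets:
    - {"dp": [0.001, 0, 0], "turn": [0, 0, 0], "grip": -1}
    - {"dp": [0, 0, 0], "turn": [0, 0, 0], "grip": -1}
    - {"dp": [0, 0, 0], "turn": [0, 0, 0], "grip": -1}

```text
clock: 10.65
position: [0.5781, 0.249, 0.2737]
ee_rot: [0.471, 0.528, 0.471, -0.528]
contact_force: [0.3, 0.1, -4.7]
width: 0.0119
```

arm_command:
  targets:
    - {"dp": [0.001, 0, 0], "turn": [0, 0, 0], "grip": -1}
    - {"dp": [0, 0, 0], "turn": [0, 0, 0], "grip": -1}
    - {"dp": [0, 0, 0], "turn": [0, 0, 0], "grip": -1}

```text
clock: 10.95
position: [0.5781, 0.249, 0.2727]
ee_rot: [0.471, 0.528, 0.471, -0.528]
contact_force: [0.3, 0.4, -4.5]
width: 0.0124
```

arm_command:
  targets:
    - {"dp": [0.0007, 0, 0], "turn": [0, 0, 0], "grip": -1}
    - {"dp": [0, 0, 0], "turn": [0, 0, 0], "grip": -1}
    - {"dp": [0, 0, 0], "turn": [0, 0, 0], "grip": -1}

```text
clock: 11.25
position: [0.5781, 0.2491, 0.2723]
ee_rot: [0.471, 0.528, 0.471, -0.527]
contact_force: [-0.8, 0.1, -2.4]
width: 0.0122
```

arm_command:
  targets:
    - {"dp": [0.0006, 0, 0], "turn": [0, 0, 0], "grip": -1}
    - {"dp": [0, 0, 0], "turn": [0, 0, 0], "grip": -1}
    - {"dp": [0, 0, 0], "turn": [0, 0, 0], "grip": -1}

```text
clock: 11.55
position: [0.578, 0.2491, 0.2722]
ee_rot: [0.471, 0.528, 0.471, -0.527]
contact_force: [-2.7, -0.4, 3.6]
width: 0.0121
```

```bash
python3 look.py 9
python3 - <<'E'
from rig import manip
import cv2
t=manip.get_image('scene')[:,:,::-1];cv2.imwrite('pics/s9.png',t)
f=cv2.resize(t[200:300,325:455],None,fx=6,fy=6,interpolation=cv2.INTER_CUBIC);cv2.imwrite('pics/s9z.png',cv2.convertScaleAbs(f,alpha=1.6))
E
```

```text
11.55 [0.57797988 0.24907299 0.27219925] -6.504786985869082 0.012087374759704499 [-2.71047251 -0.41211211  3.61219034] [-0.11847974  0.38802673  0.0296832 ]
h0 -6.504786985869082 level err deg [0.02 0.02]
dp [np.float64(0.0002), np.float64(0.0001), np.float64(-0.0002)] turn -0.0
```

View pics/s9z.png

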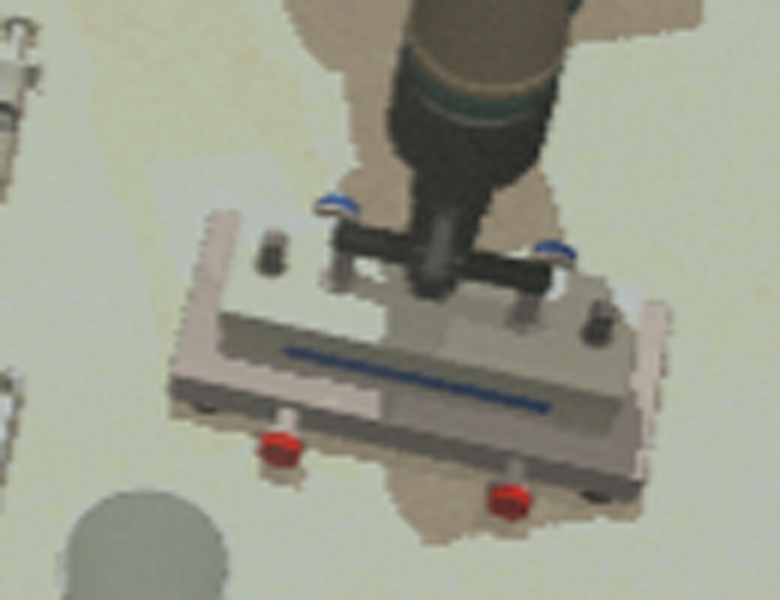

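The plate lies flat on the cassette with both rods through it, and no gap is visible. The tool came down to 64.2 mm above its pick height, and the force jumped by about 8 N there. I'll release and retreat.

arm_command:
  targets:
    - {"dp": [-0.0005, 0, 0], "turn": [0, 0, 0], "grip": -0.5}
    - {"dp": [0, 0, 0], "turn": [0, 0, 0], "grip": -0.2}
    - {"dp": [0, 0, 0], "turn": [0, 0, 0], "grip": 0.2}
    - {"dp": [0, 0, 0], "turn": [0, 0, 0], "grip": 0.5}
    - {"dp": [0, 0, 0], "turn": [0, 0, 0], "grip": 0.5}
    - {"dp": [0, 0, 0], "turn": [0, 0, 0], "grip": 0.5}
    - {"dp": [0, 0, 0], "turn": [0, 0, 0], "grip": 0.5}

```text
clock: 12.35
position: [0.5782, 0.2491, 0.2719]
ee_rot: [0.471, 0.528, 0.471, -0.528]
contact_force: [0.1, 0.2, 0.6]
width: 0.0637
```

arm_command:
  targets:
    - {"dp": [-0.01, 0, 0], "turn": [0, 0, 0], "grip": 0.5}
    - {"dp": [-0.02, 0, 0], "turn": [0, 0, 0], "grip": 0.5}
    - {"dp": [-0.03, 0, 0], "turn": [0, 0, 0], "grip": 0.5}
    - {"dp": [-0.04, 0, 0], "turn": [0, 0, 0], "grip": 0.5}
    - {"dp": [-0.03, 0, 0], "turn": [0, 0, 0], "grip": 0.5}
    - {"dp": [-0.02, 0, 0], "turn": [0, 0, 0], "grip": 0.5}
    - {"dp": [0, 0, 0], "turn": [0, 0, 0], "grip": 0.5}
    - {"dp": [0, 0, 0], "turn": [0, 0, 0], "grip": 0.5}

```text
clock: 13.15
position: [0.5778, 0.249, 0.4221]
ee_rot: [0.471, 0.528, 0.471, -0.527]
contact_force: [-0.2, -0.0, -0.0]
width: 0.0641
```

```bash
python3 look.py 10
python3 - <<'E'
from rig import manip
import cv2
t=manip.get_image('scene')[:,:,::-1];cv2.imwrite('pics/s10.png',t)
f=cv2.resize(t[200:300,325:455],None,fx=6,fy=6,interpolation=cv2.INTER_CUBIC);cv2.imwrite('pics/s10z.png',cv2.convertScaleAbs(f,alpha=1.6))
E
```

```text
13.15 [0.57784139 0.24898857 0.42206828] -6.503859169869538 0.06411322276861682 [-0.20487747 -0.03218635 -0.03933499] [-0.01680809  0.00098677  0.04469811]
h0 -6.503859169869538 level err deg [0.03 0.01]
dp [np.float64(0.1501), np.float64(0.0002), np.float64(-0.0003)] turn -0.0
```

View pics/s10z.png

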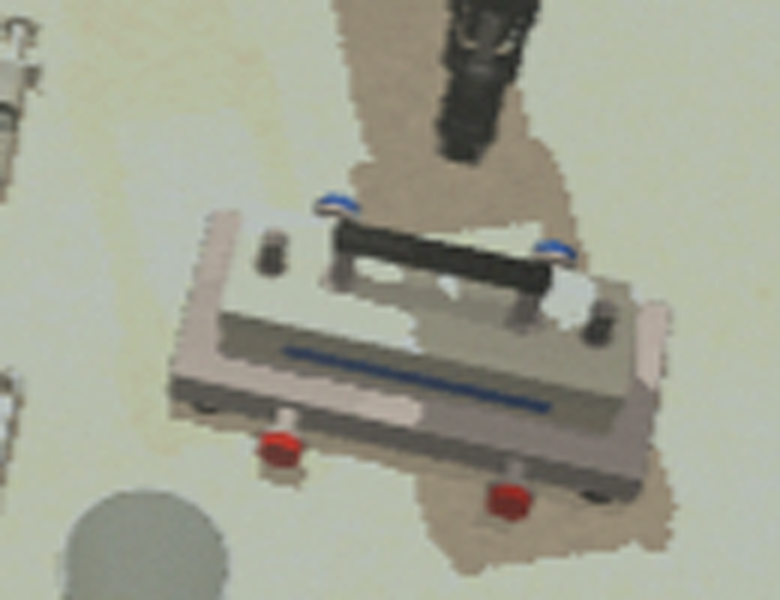

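View pics/w10.png

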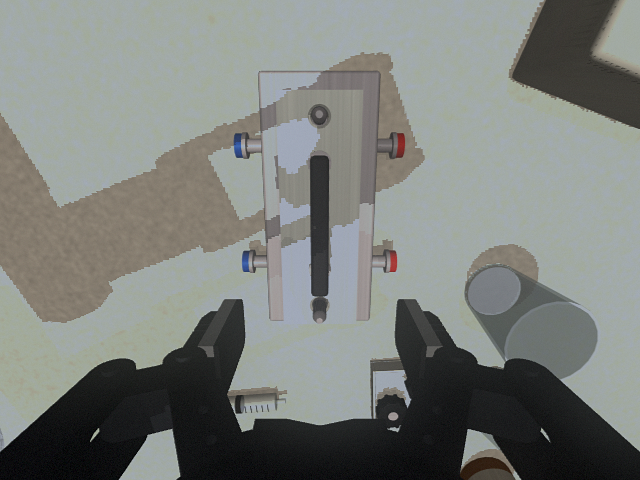

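View pics/s10.png

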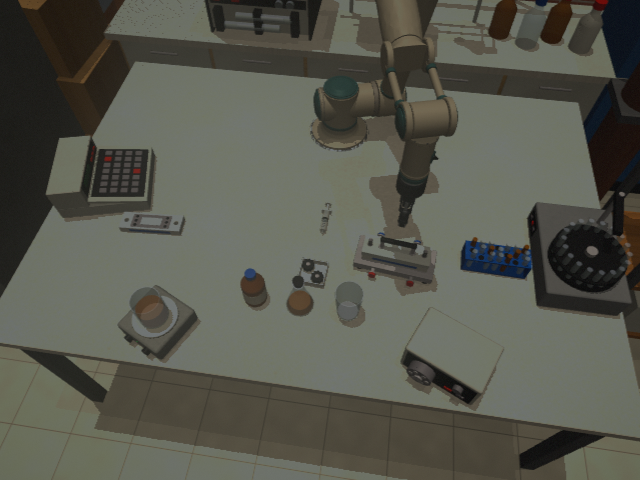

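The plate is flat and square on the cassette, with the rods through at wrist pixels (319,114) and (319,310). The gripper is clear, and the other items are where they started.

```bash
python3 -c "
from rig import manip
print(manip.sign_off())"
```

```text
the job is handed in; nothing more can be done
None
```

I closed the filter holder. I took the top plate by its handle, held it level over both rods and lowered it onto the cassette. I kept hold until it was seated, then released it and lifted the gripper 150 mm clear. I handed the job in at about 13 s.

- **Seating:** on the way down no resistance showed until the tool was 64.2 mm above its pick height, against 64 mm expected. There the vertical force rose by about 8 N, from the plate resting on the cassette.
- **Last pictures:** the plate lies flat on the cassette with no visible gap and both rods through it. The other things on the bench look unmoved, and the tool force is about 0 N.
- **Disagreements:** the closed gripper read 12 mm on the 14 mm bar, but the grip held throughout. The scene and wrist cameras differed by about 4 mm on the holder's position, so I used the wrist camera and checked it by looking at one rod through its hole. No check failed.

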